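Lay an upright bracket over on to its padded rest

ROBOT

A 6-joint arm with a two-finger parallel gripper is mounted at the origin on the work surface. World frame = base frame: x ahead of the robot, y to its left, z up, the work surface at z = 0. Lengths are in m, angles in rad, forces in N, time in s.
With the tool pointing down it reaches from about 0.325 to 0.775 m from the base axis. Payload 5.5 kg.
Tool frame: the origin (TCP) lies between the finger pads; the fingertips stand 8 mm ahead of it and the grasp point (between the pads) lies 11 mm behind it (tcp_to_tips is the distance from the TCP to the fingertips, in m); z points along the fingers, y is the line along which they close (so a half turn about z gives the same grasp; the last joint's range is limited). The gripper opens to 88 mm and grips with 3 to 60 N. Pads are 20 mm wide; open, the fingers measure 115 mm over their backs; the gripper's body (75 mm by 178 mm) begins 61 mm behind the grasp point.
Start: joints at [-1.239, 0.091, 1.231, -0, 1.82, -0.057], TCP at [0.227, -0.555, 0.231] pointing down, gripper open.
Joint ranges: [-2.87, 2.87], [-0.86, 2.18], [0.17, 2.46], [-1.51, 4.65], [0.06, 2.69], [-2.65, 2.65]. Speed limits (rad/s): [2.57, 2.57, 3.01, 3.14, 3.14, 3.14].

INTERFACE

Orientations are given as a unit quaternion [w, x, y, z].
In Python, from bench import * gives the robot as it stands. Calls block until the motion is done:
- move_to(position, orientation): joint-space move of the TCP to a pose.
- move_l(position, speed=0.15, orientation=None): straight line of the TCP; orientation=None keeps the orientation; speed is the mean speed in m/s.
- movej(angles): joint-space move.
- gripper_open() and close(): open the fingers fully, or close them until they stop; the grip force is fixed at half the most.
- hold(seconds).
- inverse_kinematics(position, orientation): joint angles nearest the present ones, or None.
- state(): the state.
- get_image(name): name is "scene" or "top"; returns a dict with "frame" (480x640x3 uint8, blue, green, red), "depth" (480x640 float32, m along the optical axis (not along the pixel's ray), 0 where there is no reading), "camera_matrix" (3x3 intrinsics, pixels), "view" (4x4, takes a point from world to camera coordinates). Camera axes: x right, y up, looking along -z (the intrinsics and any distortion apply to the point x, -y, -z); pixel columns grow to the right and rows downward; lengths in m; the calibration is good to about 2 mm. A picture is of the moment at which its call begins.
A pose or a line that the arm cannot do raises IKError and nothing moves.
- job_done(): hands the job in; it is judged then, once.
The state is a dict: "time": time; "joint_pos": joint angles; "dq": joint speeds; "joint_torque": joint torques, N m; "ee_pos": TCP position; "ee_rot": TCP orientation; "ft_force": force on the tool from outside, world axes, zero at the start; "moment": the same for the moment, N m; "finger_gap": finger opening in m; "finger_force": force on a finger pad.
Only numpy, scipy, OpenCV 4.12 (cv2) and the standard library are available. Lean on these libraries where they do the work, as an engineer would, in place of code of your own. Each camera call takes 0.05 s, during which the arm holds its last target. There are 200 camera calls.

TASK

With the fingertips only, push the standing bracket's foot plate along the jig board until its leading edge is square against the slotted wooden stop, the bracket still upright. Then tip the bracket over the stop, so that its upright goes through the gap and lies on the padded rest, holding it back all the way down so that it settles gently instead of dropping, the foot still against the stop. Do not pinch, lift or carry the bracket, and leave the other things on the bench where they are.

Things in the scene. Friction and masses are not known exactly. Their poses are not given: they have to be found in the camera images.
- jig: Plywood laying-down jig fixed to the bench: board 130 mm (its x) by 460 mm (its y, from -175 to +285 mm), 12 mm thick. Origin on the bench top, on the centre line, directly below the stop's face; z up; +y is the direction in which the bracket is to be tipped: the bracket starts standing on the board on the -y side of the stop, the padded rest is on the +y side.
- stop_face (a point): The stop: two wooden blocks on the board, each 33 mm wide (jig x), 24 mm deep (y 0 to +24) and 30 mm tall above the board, with a 64 mm wide gap between them on the centre line. Their faces look to the jig's -y. This point: middle of the gap, in the plane of the two faces, at the board's top.
- rest: Padded rest fixed on the jig's centre line, 147 mm beyond the stop's face: wooden block 70 x 30 x 62 mm with a round rubber-covered bar (18 mm diameter, along the jig's x) on top. Origin under the block on the board's top; axes as the jig's.
- rest_top (a point): Top of the rest's round bar at its middle, 71 mm above the board's top, 147 mm beyond the stop's face.
- bracket: Loose upright bracket, 0.56 to 0.84 kg: dark steel foot plate 100 (x) by 90 (y) by 10 mm thick; from its middle a thin flat aluminium upright 40 mm wide (x), 6 mm thick (y) rises to 250 mm above the plate's underside. Origin: centre of the plate's underside; z along the upright; +y towards the stop. Starts standing, leading edge 30 to 65 mm short of the stop, turned up to 0.1 rad.
- bracket_com (a point): The bracket's centre of mass, 27 mm above the centre of its underside. Tipped over its leading edge it balances at about 60 degrees, then falls on by itself to the rest (met at about 80 degrees) unless held back; about 1 N at the tip tips it or holds it back. The plate's upper corner stays at the stop while its lower corner slides back 10 mm; the tip ends about 80 mm beyond the rest.
- foot_edge (a point): Middle of the foot plate's leading upper edge (bracket frame 0, +45, +10 mm): the edge that goes up against the stop.
- upright_top (a point): Centre of the upright's top end (bracket frame 0, 0, +250 mm).
- tape: Black roll of tape lying beside the board, 100 mm diameter, 24 mm tall, origin centre of its underside. Leave alone.
- screwjar: Glass jar beside the board, 56 mm diameter, 62 mm tall, origin centre of its underside. Leave alone.
- domecam: White dome camera beside the board, 92 mm diameter, 55 mm tall, origin centre of its underside. Leave alone.
- driver: Screwdriver lying beside the board, 180 mm long, origin at its underside. Leave alone.
- carton: Cardboard carton 120 x 160 x 70 mm, origin centre of its underside. Leave alone.
- settop: Flat black set-top box 130 x 170 x 35 mm, origin centre of its underside. Leave alone.
- mug: White mug, 80 mm diameter, 95 mm tall, origin centre of its underside. Leave alone.
Things that resemble listed ones, but are neither listed nor needed, are in the scene too. Leave any green, orange or pink look-alike of the bracket alone.

How it is judged:
By the outcome, as a careful person would: the job done as asked, in the order asked, and still so for the second after the job is handed in, with the robot touching nothing.
It also fails if it takes over 64 s, if anything falls off the work surface, if the arm or the gripper's body presses on something with over 40 N, if the wrist force passes 120 N, or if a joint passes its speed limit or range.

## Working session

There is one attempt and no reset: what is moved stays moved. The work goes in short steps, each a Python script; the robot and the scene stay as the last script left them, time stands still between calls to the robot, and variables do not carry over. Pictures are saved under pics/ and viewed, at most 10 in all, crops included, and the job is handed in when it is done.

```bash
ls; mkdir -p pics; python3 - <<'E'
from bench import *
import cv2,numpy as np
for n in("scene","top"):
    d=get_image(n);cv2.imwrite(f"pics/{n}0.png",d["frame"]);np.savez(f"pics/{n}0.npz",**d)
    print(n,d["camera_matrix"].tolist(),np.round(d["view"],3).tolist(),[k for k in d])
s=state();print(s)
E
```

```text
pics
scene [[462.90836333957424, 0.0, 315.9516944578462], [0.0, 462.90836333957424, 251.84420522227342], [0.0, 0.0, 1.0]] [[0.663, 0.749, -0.017, -0.307], [-0.548, 0.5, 0.67, 0.15], [0.51, -0.435, 0.742, -1.777], [0.0, 0.0, 0.0, 1.0]] ['frame', 'depth', 'camera_matrix', 'view']
top [[530.3257661614916, 0.0, 326.234925470897], [0.0, 530.3257661614916, 244.7159080265566], [0.0, 0.0, 1.0]] [[0.007, -1.0, -0.001, -0.022], [0.995, 0.007, 0.096, -0.524], [-0.096, -0.002, 0.995, -1.432], [0.0, 0.0, 0.0, 1.0]] ['frame', 'depth', 'camera_matrix', 'view']
{'time': 0.1, 'joint_pos': array([-1.23868913e+00,  9.17568030e-02,  1.23175056e+00,  2.71563440e-06,
        1.81980109e+00, -5.67019900e-02]), 'dq': array([-7.40066376e-04, -1.99762966e-03, -2.98305741e-03,  7.08737407e-05,
       -1.61151659e-03, -9.42113295e-04]), 'joint_torque': array([ 2.04078300e-03, -4.47857559e+01, -4.07569921e+01,  7.00123049e-02,
        2.84474861e-02, -1.02349907e-04]), 'ee_pos': array([ 0.22736802, -0.55497936,  0.22964438]), 'ee_rot': array([-8.49962590e-04,  9.81162440e-01,  1.93182637e-01, -1.16458697e-04]), 'ft_force': array([0.63499334, 0.02793041, 0.38560703]), 'moment': array([ 0.01573047,  0.04887444, -0.02316052]), 'finger_force': 0.0, 'finger_gap': 0.08780510818895372}
```

View pics/scene0.png

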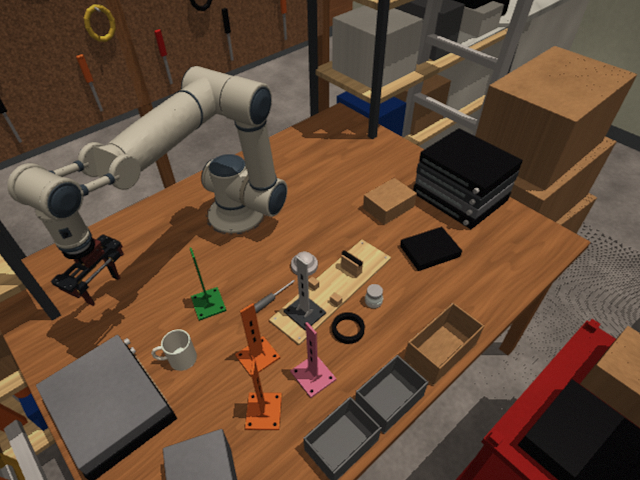

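View pics/top0.png

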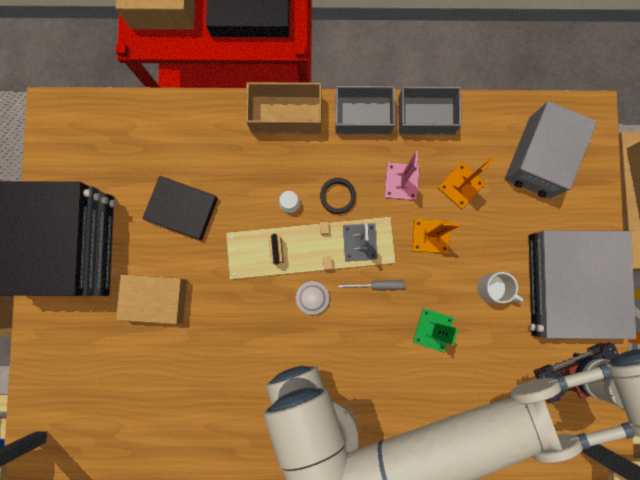

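The top view shows the jig at (228–395, 220–278) and the stop blocks at (325,229) and (328,263). The bracket foot is at (360,242) and the rest bar at (277,249). I'll take a zoomed crop next, plus colour and depth measurements.

```bash
cat > h.py <<'E'
import numpy as np,cv2
from scipy.spatial.transform import Rotation as R
def load(f): return dict(np.load(f))
def ray(d,u,v,z):
    """world point on pixel (u,v) at height z"""
    K,V=d["camera_matrix"],d["view"]
    r=np.linalg.inv(K)@np.array([u,v,1.]); r=V[:3,:3].T@np.array([r[0],-r[1],-r[2]])
    c=-V[:3,:3].T@V[:3,3]; return c+r*(z-c[2])/r[2]
def cloud(d):
    K,V=d["camera_matrix"],d["view"]
    v,u=np.mgrid[:480,:640]; Z=d["depth"]
    p=np.stack([(u-K[0,2])/K[0,0]*Z,-(v-K[1,2])/K[1,1]*Z,-Z],-1)
    return (p-V[:3,3])@V[:3,:3]
def proj(d,p):
    K,V=d["camera_matrix"],d["view"]; q=V[:3,:3]@np.asarray(p)+V[:3,3]
    return K[0,2]+K[0,0]*q[0]/-q[2],K[1,2]-K[1,1]*q[1]/-q[2]
E
python3 - <<'E'
from h import *
d=load("pics/top0.npz");f=d["frame"]
cv2.imwrite("pics/topc.png",cv2.resize(f[205:295,215:410],None,fx=4,fy=4,interpolation=cv2.INTER_CUBIC))
P=cloud(d);P[d["depth"]==0]=np.nan
# board top: height 8..16mm
z=P[...,2]; sub=np.zeros(z.shape,bool);sub[205:295,215:410]=1
hsv=cv2.cvtColor(f,cv2.COLOR_BGR2HSV)
print("board px hsv",hsv[265,250],hsv[225,385],"table",hsv[290,240], "z",z[265,250],z[290,240])
E
```

```text
board px hsv [ 23 100 203] [ 22 107 203] table [ 17 187 169] z 0.011140467450168327 -0.004677826393587309
```

View pics/topc.png

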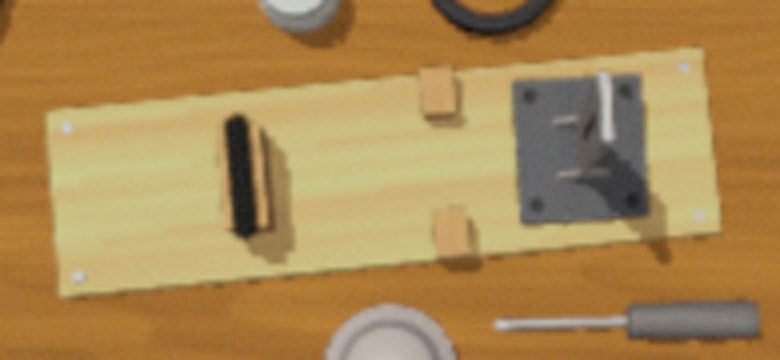

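```bash
python3 - <<'E'
from h import *
d=load("pics/top0.npz")
w=lambda u,v,z: ray(d,215+(u+.5)/4-.5,205+(v+.5)/4-.5,z)
B=np.array([w(u,v,.012) for u,v in[(45,113),(703,48),(720,232),(60,298)]])
print("board",B.round(4).tolist(),[np.linalg.norm(B[i]-B[i-1]).round(3) for i in range(4)])
ey=(B[0]+B[3]-B[1]-B[2]);ey/=np.linalg.norm(ey);ex=np.array([ey[1],-ey[0],0])
c=B.mean(0);o=c-ey*.055
print("jig yaw",np.arctan2(-ey[0],ey[1]),"origin",o,"ex",ex)
J=lambda p:np.round([(p-o)@ex*1e3,(p-o)@ey*1e3],1)
for u,v in[(455,68),(456,115),(468,206),(472,252)]: print("stop top -y edge",J(w(u,v,.042)))
for u,v in[(420,70),(434,210)]: print("stop top +y edge",J(w(u,v,.042)))
print("bar",J(w(235,117,.083)),J(w(245,237,.083)))
Q=np.array([w(u,v,.022) for u,v in[(513,82),(640,74),(650,215),(522,224)]])
print("plate",[J(q).tolist() for q in Q],"c",J(Q.mean(0)))
for a,b in((0,1),(3,2),(0,3),(1,2)):
    e=J(Q[a])-J(Q[b]);print(np.linalg.norm(e),np.arctan2(*e)if a*b!=0 or b==1 else np.arctan2(*e))
print("top",J(w(605,75,.262)),J(w(607,138,.262)))
P=cloud(d);m=(P[...,2]>.2)&(P[...,2]<.3);m[:205]=0;m[295:]=0;m[:,:330]=0;m[:,400:]=0
q=P[m];print(len(q),J(q.mean(0)),q.mean(0))
print(np.round([P[..., 2][262,240:250].mean()],4))
for n,u,v in(("jar",289,202),("tape",338,196),("dome",313,298),("green",437,330),("pink",402,180),("orange",432,235)): print(n,J(ray(d,u,v,.03)),ray(d,u,v,.03).round(3))
E
```

```text
board [[0.5563, 0.2607, 0.012], [0.6053, -0.1965, 0.012], [0.477, -0.2077, 0.012], [0.4281, 0.2471, 0.012]] [np.float64(0.129), np.float64(0.46), np.float64(0.129), np.float64(0.457)]
jig yaw 0.1068503034894678 origin [ 0.52253181 -0.02878757  0.012     ] ex [0.99429694 0.1066471  0.        ]
stop top -y edge [63.4 -1.8]
stop top -y edge [31.2  0.7]
stop top -y edge [-31.4  -1.2]
stop top -y edge [-62.7  -0.7]
stop top +y edge [64.4 22.1]
stop top +y edge [-31.8  22. ]
bar [ 39.6 146.8] [-40.2 147.4]
plate [[52.5, -41.0], [49.3, -128.9], [-48.5, -125.2], [-45.9, -37.1]] c [  1.8 -83.1]
87.95822872250214 0.03638893565057396
88.13835714375438 0.029503354914811892
98.47725625747297 1.6104097393697179
97.8699647491507 1.608610603527472
top [ 20.  -83.7] [-16.5 -81. ]
84 [  1.1 -82. ] [ 0.53239482 -0.11015191  0.24649808]
[0.0113]
jar [130.2 100.7] [0.641 0.085 0.03 ]
tape [133.5 -35.6] [ 0.659 -0.05   0.03 ]
dome [-138.8   60.3] [0.378 0.016 0.03 ]
green [-257.4 -264. ] [ 0.295 -0.319  0.03 ]
pink [ 160.5 -216.6] [ 0.705 -0.227  0.03 ]
orange [  -0.  -281.1] [ 0.552 -0.308  0.03 ]
```

```bash
cat >> h.py <<'E'
YAW=.10685; RJ=R.from_euler('z',YAW).as_matrix(); O=np.array([.52253,-.02879,0.012])  # jig at board top
W=lambda p:O+RJ@np.asarray(p,float)
J=lambda p:RJ.T@(np.asarray(p)-O)
def quat(y,z):
    """tool y and z axes in jig coords -> wxyz"""
    y,z=np.array(y,float),np.array(z,float); M=RJ@np.stack([np.cross(y,z),y,z],1)
    q=R.from_matrix(M).as_quat(); return q[[3,0,1,2]]
t=np.radians(12)
QP=[quat([s,0,0],[0,np.sin(t),-np.cos(t)]) for s in(1,-1)]
G,AL,S0,XT=np.radians(10),np.radians(24),.176,-.003
def fork(phi,sgn=1,back=0.,s0=S0,al=AL,g=G,dx=0.,dn=0.):
    """TCP pose with the upright (tilt phi) between the two fingers; back = withdrawn along tool axis"""
    c,s=np.cos(phi),np.sin(phi); yb=np.array([0,c,-s]); u=np.array([0,s,c])
    cl=np.cos(al)*u+np.sin(al)*yb                 # outer finger on the +y/under side
    n=np.cos(al)*yb-np.sin(al)*u
    z=np.cos(g)*np.array([1,0,0])+np.sin(g)*n
    z=z/np.linalg.norm(z)
    p=np.array([0,-.010*s,0])-.045*yb+s0*u+dn*yb+np.array([XT+dx,0,0])-back*z
    return W(p),quat(sgn*cl,z)
E
python3 - <<'E'
from h import *
from bench import *
for q in QP:
    for p in([0,-.165,.36],[0,-.165,.012],[0,-.1,.012]):
        r=inverse_kinematics(W(p),q);print("push",None if r is None else r.round(2))
for sgn in(1,-1):
    for b in(0,.12):
        print("fork",sgn,b)
        for f in(0,30,60,80):
            r=inverse_kinematics(*fork(np.radians(f),sgn,b));print(None if r is None else r.round(2))
E
```

```text
push [-0.5   0.19  0.88  0.21  2.18 -0.5 ]
push [-0.5   0.17  1.52  0.17  1.57 -0.62]
push [-0.41  0.09  1.61  0.18  1.54 -0.53]
push [-0.5   0.19  0.88  0.21  2.18  2.64]
push [-0.5   0.17  1.52  0.17  1.57  2.52]
push [-0.41  0.09  1.61  0.18  1.54  2.61]
fork 1 0
None
None
None
None
fork 1 0.12
None
None
None
None
fork -1 0
None
None
None
None
fork -1 0.12
None
None
None
None
```

```bash
python3 - <<'E'
from h import *
from bench import *
for side in(1,-1):
 for sgn in(1,-1):
  for g in range(0,90,10):
   row=[]
   for f in(0,20,40,60,80):
    p,q=fork(np.radians(f),sgn,0,g=np.radians(g if side==1 else 180-g))
    r=inverse_kinematics(p,q); row.append('-' if r is None else str(r.round(1).tolist()))
   print(side,sgn,g,row)
# free scan: pitch below horizontal, tool pointing +x(jig), closing line horizontal or vertical
for z0 in(.08,.2,.3):
 for pit in range(0,91,15):
  a=np.radians(pit); z=[np.cos(a),0,-np.sin(a)]
  print(z0,pit,[inverse_kinematics(W([0,.1,z0]),quat(y,z)) is not None for y in([0,1,0],[0,-1,0],[np.sin(a),0,np.cos(a)],[-np.sin(a),0,-np.cos(a)])])
E
```

```text
1 1 0 ['-', '-', '-', '-', '-']
1 1 10 ['-', '-', '-', '-', '-']
1 1 20 ['[-0.9, -0.6, 2.4, 1.5, 1.3, -2.2]', '-', '-', '-', '-']
1 1 30 ['[-0.9, -0.4, 2.3, 1.4, 1.5, -2.2]', '[-0.7, -0.8, 2.4, 1.2, 1.3, -2.2]', '-', '-', '-']
1 1 40 ['[-0.9, -0.3, 2.1, 1.3, 1.6, -2.2]', '[-0.7, -0.6, 2.2, 1.1, 1.4, -2.1]', '-', '-', '[0.4, -0.8, 2.4, -0.6, 0.8, -1.1]']
1 1 50 ['[-0.9, -0.1, 1.9, 1.2, 1.7, -2.2]', '[-0.7, -0.5, 2.1, 1.0, 1.5, -2.1]', '[-0.4, -0.7, 2.2, 0.7, 1.3, -2.0]', '[0.0, -0.8, 2.2, 0.2, 1.0, -1.6]', '[0.4, -0.7, 2.3, -0.5, 1.0, -1.2]']
1 1 60 ['[-0.8, 0.0, 1.8, 1.1, 1.8, -2.1]', '[-0.7, -0.3, 1.9, 0.9, 1.6, -2.1]', '[-0.4, -0.6, 2.0, 0.6, 1.4, -2.0]', '[0.0, -0.6, 2.1, 0.1, 1.2, -1.6]', '[0.4, -0.5, 2.1, -0.4, 1.1, -1.2]']
1 1 70 ['[-0.8, 0.1, 1.6, 1.1, 1.9, -2.1]', '[-0.6, -0.2, 1.8, 0.8, 1.7, -2.1]', '[-0.3, -0.4, 1.9, 0.5, 1.5, -1.9]', '[0.0, -0.5, 1.9, 0.1, 1.3, -1.6]', '[0.4, -0.4, 2.0, -0.3, 1.3, -1.3]']
1 1 80 ['[-0.7, 0.3, 1.5, 1.0, 2.0, -2.1]', '[-0.6, -0.0, 1.6, 0.8, 1.9, -2.0]', '[-0.3, -0.2, 1.7, 0.5, 1.7, -1.9]', '[0.0, -0.3, 1.8, 0.1, 1.5, -1.6]', '[0.4, -0.2, 1.8
[... 3469 characters left out ...]
False]
0.08 15 [False, False, False, False]
0.08 30 [False, False, False, False]
0.08 45 [False, False, False, False]
0.08 60 [True, True, True, False]
0.08 75 [True, True, True, False]
0.08 90 [True, True, True, False]
0.2 0 [False, False, False, False]
0.2 15 [False, False, False, False]
0.2 30 [False, False, False, False]
0.2 45 [False, False, False, False]
0.2 60 [True, True, True, False]
0.2 75 [True, True, True, False]
0.2 90 [True, True, True, False]
0.3 0 [False, False, False, False]
0.3 15 [False, False, False, False]
0.3 30 [False, False, False, False]
0.3 45 [True, True, True, False]
0.3 60 [True, True, True, False]
0.3 75 [True, True, True, False]
0.3 90 [True, True, True, False]
```

```bash
cat > push.py <<'E'
from h import *
from bench import *
q=QP[0]; X=.0018
fy=lambda:RJ.T@np.array(state()["ft_force"])
close()
move_l([.227,-.555,.37],.3)
move_to(W([X,-.170,.36]),q)
move_l(W([X,-.170,.014]),.25)
print(state()["time"],fy().round(2),J(state()["ee_pos"]).round(4))
f0=fy()
move_l(W([X,-.110,.0115]),.05)
print("mid",(fy()-f0).round(2))
y=-.110
while y<-.094:
    y+=.001; move_l(W([X,y,.0115]),.03); f=fy()-f0; print(round(y,4),f.round(1),J(state()["ee_pos"])[1].round(4))
    if f[1]<-9: break
hold(.2);print(state()["time"],(fy()-f0).round(1))
d=get_image("top");np.savez("pics/top1.npz",**d)
cv2.imwrite("pics/topc1.png",cv2.resize(d["frame"][205:295,215:410],None,fx=4,fy=4,interpolation=cv2.INTER_CUBIC))
E
python3 push.py
```

```text
5.325 [-0.23  0.9   0.88] [ 0.0026 -0.1706  0.0157]
mid [ 0.4  -5.54  3.27]
-0.109 [ 0.8 -5.7  3.1] -0.1097
-0.108 [ 1.2 -6.4  3.1] -0.1088
-0.107 [ 0.3 -6.6  3.4] -0.1077
-0.106 [ 0.5 -6.6  3.2] -0.1068
-0.105 [ 0.  -6.5  3.1] -0.1058
-0.104 [ 0.8 -6.8  3.1] -0.1048
-0.103 [ 1.3 -7.8  2.8] -0.1038
-0.102 [ 1.4 -6.   3.4] -0.1028
-0.101 [ 0.4 -7.   3.5] -0.1018
-0.1 [-0.1 -8.6  2.9] -0.1015
-0.099 [ -0.2 -11.2   3.9] -0.1013
9.625 [  0.  -12.    2.8]
```

View pics/topc1.png

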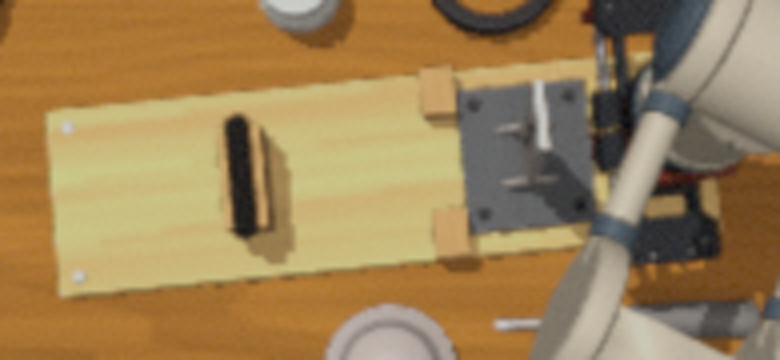

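```bash
cat > p2.py <<'E'
from h import *
from bench import *
q=QP[0]; X=.0018
fy=lambda:RJ.T@np.array(state()["ft_force"])
for y in(-.098,-.097): move_l(W([X,y,.0115]),.03); hold(.15); print(fy().round(1),J(state()["ee_pos"])[:2].round(4))
move_l(W([X,-.15,.014]),.15); move_l(W([X,-.17,.30]),.35)
gripper_open()
move_to(W([-.15,-.15,.36]),quat([0,1,0],[0,0,-1]))
print(state()["time"])
for n in("top","scene"):
    d=get_image(n);np.savez(f"pics/{n}2.npz",**d)
    if n=="top": a=cv2.resize(d["frame"][205:295,215:410],None,fx=4,fy=4,interpolation=cv2.INTER_CUBIC)
    else: b=cv2.resize(d["frame"][220:350,250:420],None,fx=3,fy=3,interpolation=cv2.INTER_CUBIC)
cv2.imwrite("pics/topc2.png",a);cv2.imwrite("pics/scc2.png",b)
E
python3 p2.py
```

```text
[ -0.1 -13.    4.1] [ 0.0023 -0.1012]
[ -0.1 -16.    3.5] [ 0.0023 -0.1011]
14.8083
```

View pics/topc2.png

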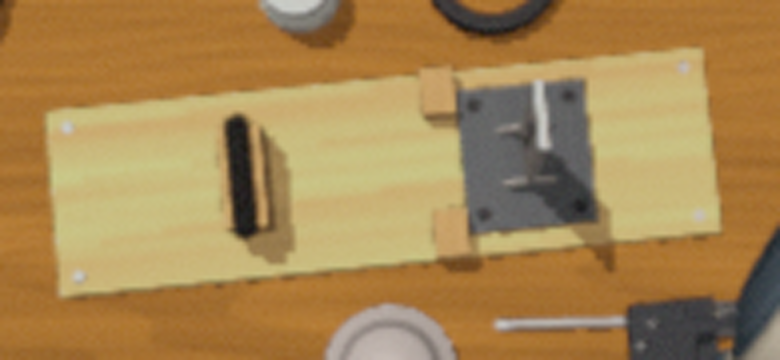

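```bash
cat > cage.py <<'E'
from h import *
HG=.0439; r=np.radians
def P(phi,yb,zb):
    c,s=np.cos(phi),np.sin(phi); return np.array([-.010*s+(yb-.045)*c+zb*s,-(yb-.045)*s+zb*c])  # jig y,z; yb from bracket centre
SL=.004
def s_of(phi):
    a=np.interp(np.degrees(phi),[0,15,50],[.184,.182,.150])
    return a if phi<r(45) else max(a,.250-(2*HG-SL-.006*np.cos(phi))/np.sin(phi))
def ax(tau): return np.array([np.cos(tau),np.sin(tau)]),np.array([np.sin(tau),-np.cos(tau)])  # closing, tool z in (y,z)
def rear(phi):
    return P(phi,-.003,s_of(phi))+[HG,.008],0.
def front(phi,tau,d):
    c,z=ax(tau); return P(phi,.003,.250)-HG*c-(.008-d)*z,tau
def rearclear(phi,p,tau):
    """gap of rear inner/outer tip corners over the upper face; front face gap to the end corner; depth of the corner"""
    c,z=ax(tau); cc,s=np.cos(phi),np.sin(phi); yb=np.array([cc,-s]); o=P(phi,0,0)
    g=[-(p-k*c+.008*z-o)@yb-.003 for k in(HG,HG+.0135)]
    e=P(phi,.003,.250)-p
    return min(g),HG-e@c,.008-e@z
def world(p,tau,x,sgn=1):
    c,z=ax(tau); return W([x,*p]),quat([0,*(sgn*c)],[0,*z])
F=[r(v) for v in range(0,69,4)]
PH=[(r(a),r(t),d) for a,t,d in zip(np.linspace(69.5,84,9),np.linspace(0,-28,9),np.linspace(.0285,.026,9))]
E
python3 - <<'E'
from cage import *
from bench import *
d=load("pics/top2.npz")
w=lambda u,v,z: ray(d,215+(u+.5)/4-.5,205+(v+.5)/4-.5,z)
for u,v in[(459,92),(583,80),(596,220),(470,233)]: print("plate",(J(w(u,v,.022))*1e3).round(1)[:2])
print("up",[(J(w(u,v,.262))*1e3).round(1)[:2].tolist() for u,v in[(541,82),(545,149)]])
for sgn in(1,-1):
  for a in F:
    p,t=rear(a); k=inverse_kinematics(*world(p,t,0,sgn)); 
    print(round(np.degrees(a)),p.round(3),np.round(rearclear(a,p,t),4),None if k is None else k.round(2))
  for a,t,dd in PH:
    p,t=front(a,t,dd); k=inverse_kinematics(*world(p,t,0,sgn))
    print("F",round(np.degrees(a)),p.round(3),np.round(rearclear(a,p,t),4),None if k is None else k.round(2))
E
```

```text
plate [49.2 -3.2]
plate [ 49.  -89.3]
plate [-48.2 -88. ]
plate [-48.5  -1. ]
up [[19.6, -46.6], [-19.3, -44.8]]
0 [-0.004  0.192] [0.     0.0818 0.066 ] [-0.13 -0.12  1.48 -0.    1.77 -1.81]
4 [0.008 0.194] [0.     0.0772 0.066 ] [-0.1  -0.12  1.48 -0.    1.78 -1.78]
8 [0.02  0.196] [0.     0.0725 0.0656] [-0.08 -0.13  1.49 -0.    1.78 -1.76]
12 [0.033 0.196] [-0.      0.0679  0.0649] [-0.06 -0.13  1.49 -0.    1.78 -1.74]
16 [0.045 0.195] [0.     0.063  0.0646] [-0.04 -0.13  1.49 -0.    1.78 -1.71]
20 [0.056 0.191] [0.     0.0573 0.0661] [-0.01 -0.14  1.5  -0.    1.77 -1.69]
24 [0.067 0.186] [0.     0.0513 0.0672] [ 0.01 -0.14  1.51 -0.    1.77 -1.67]
28 [0.077 0.181] [0.     0.045  0.0677] [ 0.03 -0.14  1.52 -0.    1.76 -1.65]
32 [0.086 0.175] [0.     0.0384 0.0677] [ 0.04 -0.14  1.53 -0.    1.75 -1.63]
36 [0.095 0.168] [0.     0.0317 0.067 ] [ 0.06 -0.14  1.55 -0.    1.73 -1.62]
40 [0.103 0.161] [-0.      0.0248  0.0657] [ 0.08 -0.14  1.56 -0.    1.72 -1.6 ]
44 [0.11  0.153] [0.     0.0178 0.0638] [ 0.09 -0.14  1.57 -0.    1.71 -1.59]
48 [0.117 0.145] [-0.      0.0108  0.0612] [ 0
[... 2606 characters left out ...]
      0.0285] [ 0.2  -0.11  1.63 -0.    1.62  1.66]
F 71 [0.169 0.102] [0.0011 0.     0.0282] [ 0.24 -0.1   1.63 -0.06  1.62  1.7 ]
F 73 [0.171 0.098] [0.004  0.     0.0279] [ 0.29 -0.08  1.62 -0.12  1.62  1.75]
F 75 [0.174 0.094] [0.007  0.     0.0276] [ 0.33 -0.06  1.61 -0.18  1.63  1.79]
F 77 [0.177 0.09 ] [ 0.01   -0.      0.0273] [ 0.37 -0.04  1.61 -0.24  1.64  1.83]
F 79 [0.179 0.086] [0.0129 0.     0.0269] [ 0.41 -0.01  1.6  -0.29  1.64  1.87]
F 80 [0.182 0.082] [ 0.0158 -0.      0.0266] [ 0.45  0.02  1.59 -0.35  1.66  1.9 ]
F 82 [0.185 0.077] [0.0187 0.     0.0263] [ 0.48  0.05  1.58 -0.4   1.67  1.94]
F 84 [0.187 0.073] [ 0.0215 -0.      0.026 ] [ 0.52  0.08  1.57 -0.45  1.69  1.98]
```

```bash
cat >> cage.py <<'E'
N=12
PH=[(r(a),r(t),d) for a,t,d in zip(np.linspace(70,84,N),np.linspace(0,-28,N),np.linspace(.021,.026,N))]
X=.0005
def go(p,t,v):
    from bench import move_l
    a,q=world(p,t,X); move_l(a,v,q)
E
cat > a.py <<'E'
from cage import *
from bench import *
print(rear(r(68))[0],[(front(*a)[0].round(4).tolist(),np.round(rearclear(a[0],*front(*a)),4).tolist()) for a in PH[:3]])
fy=lambda:(RJ.T@np.array(state()["ft_force"])).round(1)
p,t=rear(0.)
move_to(*world([p[0]-.006,.36],0.,X)); go([p[0]-.006,p[1]],0.,.2)
print("start",state()["time"],fy(),state()["finger_gap"])
for a in F[:12]:
    p,t=rear(a); go(p,t,.045); e=J(state()["ee_pos"])[1:]-p; print(round(np.degrees(a)),fy(),(e*1e3).round(1))
d=get_image("scene");np.savez("pics/s3.npz",**d);print(state()["time"])
cv2.imwrite("pics/s3.png",cv2.resize(d["frame"][150:370,220:480],None,fx=2.5,fy=2.5,interpolation=cv2.INTER_CUBIC))
E
python3 a.py
```

```text
[0.16689065 0.11320718] [([0.1673, 0.112], [0.0043, 0.0, 0.021]), ([0.1694, 0.1086], [0.0059, -0.0, 0.0215]), ([0.1714, 0.1051], [0.0074, 0.0, 0.0219])]
start 16.7333 [-0.4 -0.2 -0.5] 0.08803165013795658
0 [-0.9  0.2 -0.3] [0.3 0.9]
4 [ 0.2 -2.6  1.5] [0.  0.4]
8 [ 0.2 -1.3  2.6] [0.3 0.1]
12 [ 0.  -1.9  1.1] [ 0.3 -0. ]
16 [ 0.8 -2.1  1.9] [ 0.3 -0.1]
20 [ 0.7 -1.6  0.3] [ 0.3 -0.4]
24 [ 0.  -1.2  0.5] [ 0.3 -0.3]
28 [ 0.3 -0.8 -0.4] [ 0.3 -0.4]
32 [ 0.4 -1.4  0.2] [ 0.3 -0.4]
36 [ 0.2 -1.7  0.6] [ 0.2 -0.4]
40 [ 0.2 -0.9 -0.1] [ 0.2 -0.5]
44 [-0.1 -1.1 -0.1] [ 0.2 -0.5]
21.5583
```

View pics/s3.png

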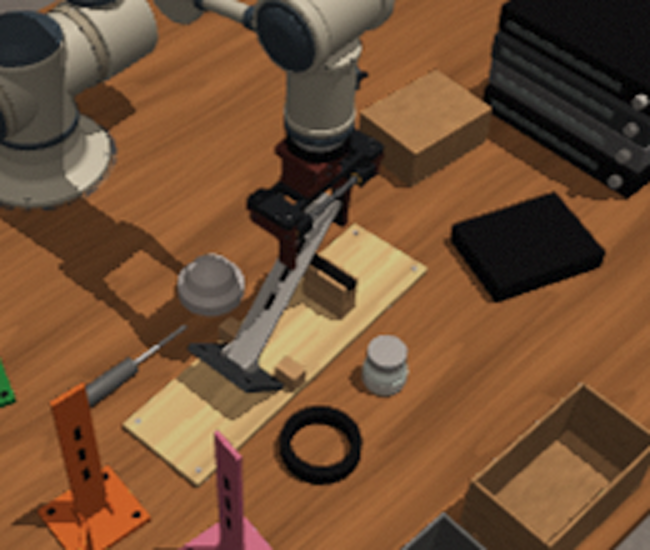

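The bracket is tilted about 45° between the two fingers, with its foot edge at the stop block (crop ~(290,370)). Next comes the handover at the balance point and the lowering.

```bash
cat > b.py <<'E'
from cage import *
from bench import *
fy=lambda:(RJ.T@np.array(state()["ft_force"])).round(1)
for a in np.arange(46,68.1,2):
    p,t=rear(r(a)); go(p,t,.025); print(a,fy(),(1e3*(J(state()["ee_pos"])[1:]-p)).round(1))
for a in PH:
    p,t=front(*a); go(p,t,.02); print("F",round(np.degrees(a[0]),1),fy())
hold(.3)
d=get_image("scene");np.savez("pics/s4.npz",**d);print(state()["time"])
cv2.imwrite("pics/s4.png",cv2.resize(d["frame"][150:370,220:480],None,fx=2.5,fy=2.5,interpolation=cv2.INTER_CUBIC))
E
python3 b.py
```

```text
46.0 [0.2 0.5 0.5] [ 0.1 -0.2]
48.0 [ 0.6 -0.4  0.4] [ 0.1 -0.2]
50.0 [ 0.2 -1.1 -0.2] [ 0.1 -0.3]
52.0 [ 0.3 -0.9  0.5] [ 0.2 -0.1]
54.0 [-0.6 -0.8  0.3] [ 0.2 -0.1]
56.0 [ 0.4 -0.3 -0.6] [ 0.2 -0.1]
58.0 [-0.6  0.   0.6] [ 0.2 -0.1]
60.0 [-0.8 -1.   0.1] [ 0.2 -0.2]
62.0 [0.5 0.  0.6] [ 0.2 -0.2]
64.0 [-0.1  0.8 -0.1] [ 0.2 -0.1]
66.0 [-0.5  0.9 -0.4] [ 0.2 -0.1]
68.0 [-1.4  0.8  0.3] [ 0.1 -0.2]
F 70.0 [0.2 1.2 0.5]
F 71.3 [0.5 2.1 0.9]
F 72.5 [0.4 3.9 1.2]
F 73.8 [-0.2  4.   1.4]
F 75.1 [0.  4.2 1.1]
F 76.4 [0.3 3.1 1.5]
F 77.6 [0.3 4.  1.2]
F 78.9 [0.4 3.2 0.4]
F 80.2 [0.6 0.1 0.2]
F 81.5 [-0.4 -0.7 -0.3]
F 82.7 [-0.  -0.5 -0.8]
F 84.0 [ 0.4 -0.1  0.4]
30.6333
```

View pics/s4.png

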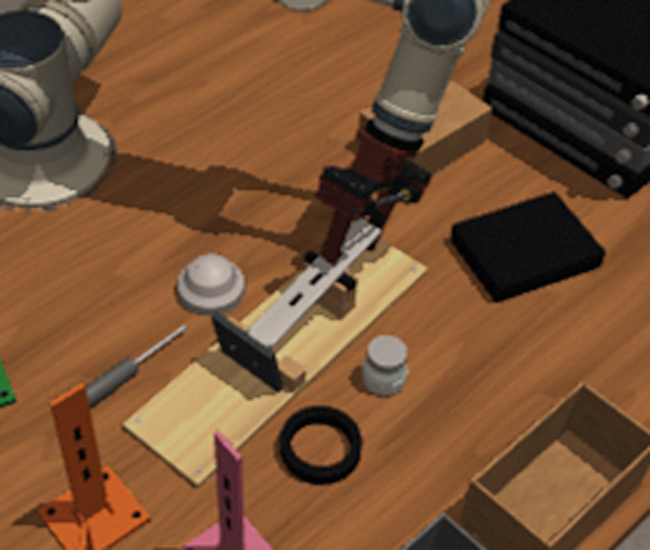

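```bash
cat > c.py <<'E'
from cage import *
from bench import *
p,t=front(*PH[-1]); c,z=ax(t)
p=p+[.010,0.]; go(p,t,.03)
print((RJ.T@np.array(state()["ft_force"])).round(1))
p=p-.14*z; go(p,t,.1)
go(p+[.02,.08],0.,.2); move_to(*world([.24,.34],0.,-.10))
print(state()["time"])
d=get_image("top");np.savez("pics/t5.npz",**d)
a=cv2.resize(d["frame"][205:295,215:410],None,fx=4,fy=4,interpolation=cv2.INTER_CUBIC)
d=get_image("scene");np.savez("pics/s5.npz",**d)
b=cv2.resize(d["frame"][235:305,280:410],(780,420),interpolation=cv2.INTER_CUBIC)[:, :780]
cv2.imwrite("pics/f5.png",cv2.resize(np.vstack([a,b]),None,fx=.77,fy=.77))
E
python3 c.py
```

```text
[ 0.3 -0.1 -0.2]
33.8833
```

View pics/f5.png

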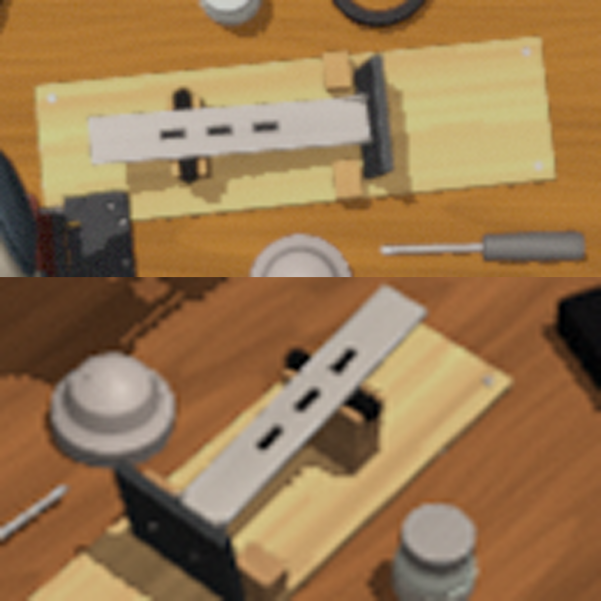

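```bash
cat > ov.py <<'E'
from cage import *
import sys
def pts(dy,yaw,dx,phi):
    out=[]
    for x,yb,zb in[(50,45,10),(-50,45,10),(50,-45,0),(-50,-45,0),(50,-45,10),(-50,-45,10),(20,-3,250),(-20,-3,250)]:
        y,z=P(phi,yb/1e3,zb/1e3); v=np.array([x/1e3,y]); c,s=np.cos(yaw),np.sin(yaw)
        out.append(W([dx+c*v[0]-s*v[1],dy+s*v[0]+c*v[1],z]))
    return out
if __name__=="__main__":
    d=load("pics/t5.npz"); k=8; u0,v0,u1,v1=298,212,346,272
    im=cv2.resize(d["frame"][v0:v1,u0:u1],None,fx=k,fy=k,interpolation=cv2.INTER_CUBIC)
    for q in pts(0,0,0,r(80)):
        u,v=proj(d,q); print(np.round([u,v],1))
        cv2.circle(im,(int((u-u0+.5)*k),int((v-v0+.5)*k)),3,(0,0,255),1)
    d=load("pics/s5.npz"); u0,v0,u1,v1=295,265,345,325
    im2=cv2.resize(d["frame"][v0:v1,u0:u1],None,fx=k,fy=k,interpolation=cv2.INTER_CUBIC)
    for q in pts(0,0,0,r(80)):
        u,v=proj(d,q)
        cv2.circle(im2,(int((u-u0+.5)*k),int((v-v0+.5)*k)),3,(0,0,255),1)
    cv2.imwrite("pics/ov.png",np.hstack([im,im2]))
E
python3 ov.py
```

```text
[328.2 227.9]
[331.8 263.6]
[338.  222.6]
[341.9 260.6]
[334.2 222.9]
[338.1 261. ]
[242.2 243.5]
[243.5 258.8]
```

View pics/ov.png

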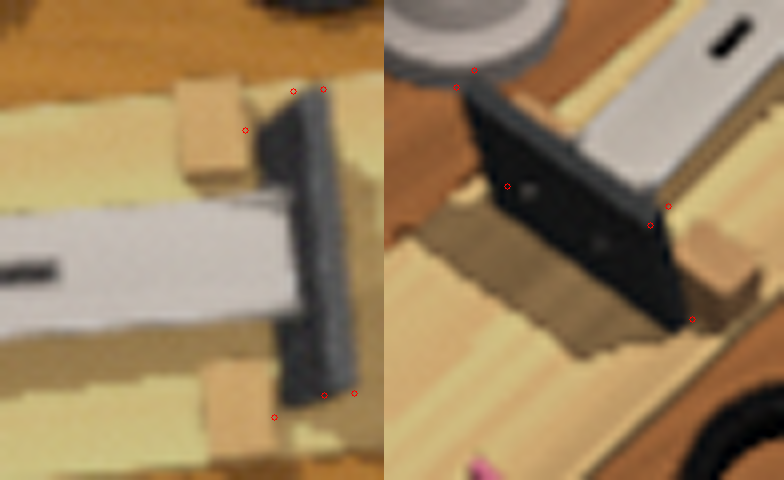

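```bash
python3 - <<'E'
from ov import *
from scipy.optimize import least_squares
T=load("pics/t5.npz");S=load("pics/s5.npz")
k=8
tp=lambda u,v:(T,(298+u/k-.5,212+v/k-.5)); sc=lambda u,v:(S,(295+(u-384)/k-.5,265+v/k-.5))
tc=lambda u,v:(T,(215+(u+.5)/4-.5,205+(v+.5)/4-.5))
obs=[((50,-45,0),*tp(326,86)),((-50,-45,0),*tp(355,388)),((20,-3,250),*tc(117,152)),((-20,-3,250),*tc(121,211)),
 ((50,45,0),*sc(684,332)),((50,-45,0),*sc(650,225))]
def pt(b,dy,yaw,dx,phi):
    y,z=P(phi,b[1]/1e3,b[2]/1e3);c,s=np.cos(yaw),np.sin(yaw);x=b[0]/1e3
    return W([dx+c*x-s*y,dy+s*x+c*y,z])
def f(v): return np.ravel([np.subtract(proj(d,pt(b,*v)),o) for b,d,o in obs])
s=least_squares(f,[0,0,0,1.4],x_scale=[.01,.01,.01,.1]);print(s.x,f(s.x).round(1))
from bench import *
for dg in(28,32,36):
    t=r(dg);z=[0,np.sin(t),-np.cos(t)]
    for sg in(1,-1):
        print(dg,sg,[inverse_kinematics(W(p),quat([sg,0,0],z)) for p in([0,-.07,.3],[0,-.07,.014],[0,-.02,.014])])
E
```

```text
[ 5.02503059e-04 -2.06321572e-03  1.23911836e-03  1.36706920e+00] [ 0.5 -0.1  0.7  0.1 -1.3 -0.1 -1.   0.5 -0.6  0.8 -0.1  0.8]
28 1 [array([-0.49650668,  0.11711241,  1.12933631,  0.47483039,  2.13397918,
       -0.39484121]), array([-0.49650668,  0.19367465,  1.5573517 ,  0.39919739,  1.67477803,
       -0.6189341 ]), array([-0.42522799,  0.13091008,  1.62722622,  0.41758234,  1.64041444,
       -0.55721223])]
28 -1 [None, array([-0.49650668,  0.19367465,  1.5573517 ,  0.39919739,  1.67477803,
        2.52265856]), array([-0.42522799,  0.13091008,  1.62722622,  0.41758234,  1.64041444,
        2.58438042])]
32 1 [array([-0.52412464,  0.14273313,  1.12274429,  0.53936117,  2.15685199,
       -0.39144696]), array([-0.52412464,  0.2330083 ,  1.53462687,  0.44691519,  1.7119917 ,
       -0.64380073]), array([-0.45539324,  0.16761837,  1.60919998,  0.46759775,  1.67401451,
       -0.58700983])]
32 -1 [None, array([-0.52412464,  0.2330083 ,  1.53462687,  0.44691519,  1.7119917 ,
        2.49779192]), array([-0.45539324,  0.16761837,  1.60919998,  0.46759775,  1.67401451,
        2.55458283])]
36 1 [array([-0.54959595,  0.16861616,  1.1178866 ,  0.60321478,  2.17881427,
       -0.38607104]), array([-0.54959595,  0.2739268 ,  1.51173878,  0.49289521,  1.74973053,
       -0.66566337]), array([-0.48328121,  0.20630914,  1.5907939 ,  0.51557527,  1.70844822,
       -0.61388895])]
36 -1 [None, array([-0.54959595,  0.2739268 ,  1.51173878,  0.49289521,  1.74973053,
        2.47592928]), array([-0.48328121,  0.20630914,  1.5907939 ,  0.51557527,  1.70844822,
        2.5277037 ])]
```

The fit puts the foot at the stop (0.5 ± 2 mm) and square, at a tilt of 78°. A light fingertip nudge, limited by force, will make sure it is in contact.

```bash
cat > n.py <<'E'
from cage import *
from bench import *
t=r(32);q=quat([1,0,0],[0,np.sin(t),-np.cos(t)]);X=.001
fy=lambda:RJ.T@np.array(state()["ft_force"])
close(); move_to(W([X,-.06,.34]),q); move_l(W([X,-.06,.0142]),.25); hold(.1)
f0=fy(); y=-.034; move_l(W([X,y,.0142]),.08)
while y<-.014:
    y+=.001; move_l(W([X,y,.0142]),.02); f=fy()-f0; print(round(y,3),f.round(1),J(state()["ee_pos"])[1].round(4))
    if f[1]<-9: break
move_l(W([X,-.05,.0142]),.15); move_l(W([X,-.07,.32]),.35); move_to(W([-.2,-.12,.36]),quat([0,1,0],[0,0,-1]))
print(state()["time"])
d=get_image("top");np.savez("pics/t6.npz",**d);a=cv2.resize(d["frame"][205:295,215:410],None,fx=4,fy=4,interpolation=cv2.INTER_CUBIC)
cv2.imwrite("pics/f6.png",a)
E
python3 n.py
```

```text
-0.033 [ 0.7 -0.9 -0.3] -0.0332
-0.032 [ 0.7 -0.1 -0.1] -0.0321
-0.031 [ 0.6 -0.  -0.6] -0.031
-0.03 [ 0.2 -1.2 -0.7] -0.0299
-0.029 [ 1.8 -0.7 -0.7] -0.0289
-0.028 [ 1.4 -0.3  0. ] -0.028
-0.027 [ 1.3 -1.5 -0.7] -0.0273
-0.026 [ 0.6 -5.1 -0.2] -0.0266
-0.025 [ 1.3 -5.   1. ] -0.0253
-0.024 [ 0.7 -6.1 -0.6] -0.0246
-0.023 [  0.4 -10.9   0.9] -0.0244
44.3167
```

View pics/f6.png

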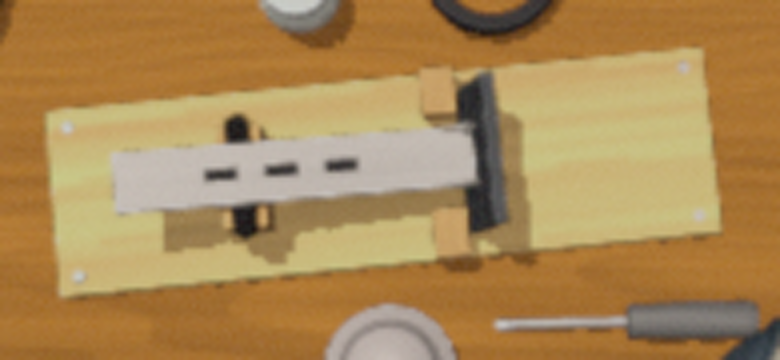

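The foot moved about 3 mm under the nudge and then stopped hard against the stop. It now sits square, the upright is through the gap on the rest, and the robot is clear.

```bash
python3 -c "
from bench import *
print(state()['time']); print(job_done())"
```

```text
44.3667
the job is handed in; nothing more can be done
None
```

The job is handed in at 44.4 s: the bracket's foot is square against the stop and its upright lies through the gap on the padded rest, held back on the way down; the foot had slipped about 3 mm off the stop during lowering, and I pushed it back with the fingertips.

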